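# Open the trigger guard and lock the hot-air gun on

### The arm

A 6-joint arm with a two-finger parallel gripper is mounted at the origin on a cart in front of the work surface, level with it; the furniture and walls round the work are solid. World frame = base frame: x ahead of the robot, y to its left, z up, the work surface at z = 0. Lengths are in m, angles in rad, forces in N, time in s.
With the tool pointing down it reaches from about 0.35 to 0.775 m from the base axis. Payload 5.5 kg.
Tool frame: the origin (TCP) lies midway between the tips of the shut fingers; the grasp point (between the pads) lies 19 mm behind it; z points along the fingers, y is the direction in which the jaws open and shut (so a half turn about z gives the same grasp; the last joint's range is limited). The gripper opens to 85 mm and grips with 20 to 120 N. Pads are 22 mm wide; open, the fingers measure 114 mm over their backs; the gripper's body (76 mm by 85 mm) begins 54 mm behind the grasp point. The pads swing forward as they close: fully open they stand 13 mm farther back than shut.
Start: joints at [-1.465, 0.313, 0.046, 1.304, 0, 1.431], TCP at [0.14, -0.558, 0.231] pointing down, gripper open.
Joint ranges: [-2.76, 2.76], [-0.86, 1.69], [-1.03, 1.26], [-2.2, 2.34], [-1.47, 1.5], [-3.14, 3.14]. Speed limits (rad/s): [2.57, 2.57, 3.14, 3.14, 3.14, 3.14].

### API

Orientations are given as a unit quaternion [w, x, y, z].
In Python, from workcell import env gives the robot as it stands.
- The arm moves only by the shell command python3 -m pendant 'ROWS' [FORCE]. ROWS is JSON, a list of rows, each a list of 3 entries, a list of its own where there are three numbers: the shift along the tool's x, y, z each as a share of 20 mm, from -1 to 1, then the turn about the tool's z as a share of 6 degrees, from -1 to 1, then the closure, from -1 (fully open) to 1 (shut). In form: [[[tx, ty, tz], turn, claw], ...]. A call has 1 to 12 rows; each row shifts and turns the commanded pose from where the row before left it, along the tool's axes as they then stand; what a row does not reach is not made up. A row lasts 1/8 s, in which the tool goes at most 62.5 mm and 10.7 degrees, less where a joint would pass 70% of its speed; a pose out of reach is approached as far as the arm can. A call with a number of a shift or a turn outside -1 to 1 is refused whole. A call with a gripper value outside its range is refused whole. The fingers move at their own pace and stop on an object; FORCE is the grip in N (left out, the last holds). Time passes only in rows, so rows that do not move let the fingers close. It gives the time, the measured TCP pose, the force and the opening at its end, in the units of the state.
- env.get_state(): the state, without advancing time (a new reading comes with each control period).
- env.read_camera(name): name is "scene" or "side" or "wrist"; returns a dict with "color" (384x512x3 uint8, blue, green, red), "mtx" (3x3 intrinsics, pixels), "view" (4x4, takes a point from world to camera coordinates). Camera axes: x right, y down, z forward; pixel columns grow to the right and rows downward; lengths in m; the calibration is good to about 2 mm. A picture is of the moment at which its call begins. There is no depth.
- env.hand_in(): hands the job in, once; it reports no verdict.
Trained networks look in the newest picture that a camera, given by its name, has taken for a name from the list of things; names that differ only in an ending like _2 or _b are one class to them, and where a whole thing is asked for, a point or a joint stands for the part that bears it (a point fixed in the world has none). Each returns a list of dicts, best first, with "p" (0 to 1); they miss things now and then, are a little off and sometimes report something else, mostly with a low value. They report only what shows in the picture. A call takes as long as a camera call.
- env.boxes_of(camera, thing): "location" ([column, row] in pixels, amid what is visible of it).
- env.cut_out(camera, thing): "region" (384x512 bool, what is visible of it) and "location" ([column, row] in pixels, amid what is visible of it).
The state is a dict: "clock": time; "joint_pos": joint angles; "qvel": joint speeds; "tau": joint torques, N m; "tcp_pos": TCP position; "orientation": TCP orientation; "wrist_force": force on the tool from outside, world axes, zero at the start; "ft_torque": the same for the moment, N m; "finger_gap": finger opening in m.
Only numpy, scipy, OpenCV 4.12 (cv2) and the standard library are available. Lean on these libraries where they do the work, as an engineer would, in place of code of your own. Each camera call takes 0.05 s, during which the arm holds its last target.

### The job

Set the bench hot-air gun to run hands-free: swing its clear guard up and over until it stays open by itself, squeeze the red trigger fully home, press the yellow lock-on button beside it all the way in, and ease the trigger off while the button is still pressed, so that the catch holds the trigger in after you let go. Use moderate force on the trigger and the button, and leave the beaker and the two vials standing where they are.

Things in the scene. Friction and masses are not known exactly. Their poses are not given: they have to be found in the camera images.
- gun: Grey hot-air gun with black handle, lying on its side in a cradle bolted to the table. Origin: on the table below the middle of the trigger; x runs along the handle to the barrel (at yaw 0 the butt points to the robot), z up, y the way trigger and nozzle face. In mm: handle x -62..62, y -25..9, z 42..72; barrel 56 thick along y at x 84, top z 85; base plate 8 thick, y -58..58. Fixed.
- trigger_face (a point): Middle of the front face of the red trigger, which stands out of the handle's +y side: 32 mm along x, 28 mm high (z 43 to 71 mm), 27 mm from the gun's origin along y when free. Moves with the trigger. Clear of other parts beyond y = 45 mm, where a finger can come down (to 15 mm above the table).
- trigger (a joint): Travel of the red trigger in m: 0 free, growing as it is pushed into the handle (gun -y). Spring 2 N at first, 6.5 N fully in. Its firm stop lies at 10.5 to 14.5 mm, differing from gun to gun. The button goes in only while the trigger is within 2 mm of its stop. Caught, the trigger rests 5 mm short of the stop; uncaught it springs back to 0.
- lock_button_top (a point): Middle of the top of the yellow lock-on button: 26 mm along x, 25 mm along y, facing up, top 38 mm above the table when out, in a grey housing (top 28 mm) below and in front of the trigger. Its near edge lies 1.5 mm behind the trigger's face when that is at its stop: a finger holding the trigger in by its face stands over the button. Moves with the button.
- lock_button (a joint): Travel of the lock-on button in m: 0 out, growing downward to 8.5 mm at its stop. Spring 1 N at first, 3.5 N fully in. Blocked after 1 mm while the trigger is not fully in. It must go 7 mm or more down and be kept down while the trigger is eased back 5 mm onto the catch; the hook then keeps it 6.5 to 7.5 mm down. Let go too early, it pops out.
- guard (a joint): Angle of the clear hinged guard in rad: 0 closed (level over handle and trigger), growing as its front edge swings up and away over the barrel, 2.4 at the open stop. An over-centre spring drives it shut below about 1.25 rad (about 1.5 N at the tab when closed) and open above, where it flips to the stop by itself.
- guard_tab (a point): Gripping point on the blue tab at the guard's front edge: tab 12 mm wide (gun's y), 14 mm thick, standing 39 mm out from the edge, which is 97 mm from the hinge; this point is 124 mm from the hinge, 12 mm from the tab's free end, 102 mm above the table when closed; the handle below is 30 mm lower. Moves with the guard.
- guard_hinge (a point): Middle of the guard's hinge line, which runs along the gun's y axis, 100 mm above the table and 72 mm from the gun's origin along x. When open, the guard stands over the barrel, clear of the trigger.
- beaker_mid (a point): Bystander: small glass beaker, 46 mm wide, 60 mm tall, standing; point at its centre, half-way up. Not to be disturbed.
- vial_black_mid (a point): Bystander: empty glass vial with black cap, 28 mm wide, 60 mm tall, standing; point at its centre, half-way up. Not to be disturbed.
- vial_white_mid (a point): Bystander: glass vial with white cap and tan content, 28 mm wide, 60 mm tall, standing; point at its centre, half-way up. Not to be disturbed.

How it is judged:
On the way, in this order (a step that is already met when the one before it is completed fails the run):
1. the guard stays open by itself, untouched (value of joint guard above 2 rad and contact force between the arm and guard below 0.1 N), for 0.2 s.
2. the trigger is in and the lock-on button is pressed in behind it (value of joint trigger above 0.0045 m and value of joint lock_button above 0.005 m), for 0.2 s.
At the end, for the whole second after the job is handed in: Untouched, the guard stays open (over 2.0 rad), the trigger is held in by the catch (over 4.5 mm of travel) and the lock-on button stays in (over 5 mm) (all of step 2 and value of joint guard above 2 rad).
It fails at once if the trigger or the lock-on button is forced (over 45 N) (contact force between the arm and trigger above 45 N or contact force between the arm and lock_button above 45 N).
It fails at once if the beaker or a vial is pushed over 25 mm or knocked over (distance of any of beaker_mid, vial_black_mid, vial_white_mid from where it was at the start of the episode above 0.025 m or angle between any of beaker_mid, vial_black_mid, vial_white_mid's own z axis and vertical above 0.5 rad).
It also fails if it takes over 54 s, if anything falls off the work surface, if the arm or the gripper's body presses on something with over 40 N, if the wrist force passes 120 N, or if a joint passes its speed limit or range.

## Working session

There is one attempt and no reset: what is moved stays moved. The work goes in short steps, Python scripts to look and compute and a shell command to move; the robot and the scene stay as the last step left them, time stands still between calls to the robot, and variables do not carry over. Pictures are saved under pics/ and viewed, and the job is handed in when it is done.

```bash
mkdir -p pics; ls
cat > h.py <<'E'
import numpy as np,cv2
from workcell import env
def snap(n,f):
    r=env.read_camera(n); cv2.imwrite('pics/'+f,r['color']); return r
def ray(r,px):
    V=r['view'];R=V[:3,:3];t=V[:3,3]
    d=R.T@np.linalg.inv(r['mtx'])@np.array([px[0],px[1],1.]); return -R.T@t,d/np.linalg.norm(d)
def proj(r,p):
    q=r['view'][:3,:3]@np.array(p)+r['view'][:3,3]; q=r['mtx']@q; return q[:2]/q[2]
def atz(r,px,z):
    o,d=ray(r,px); return o+d*(z-o[2])/d[2]
E
python3 - <<'E'
from h import *
s=env.get_state();print(s)
for c in ['scene','side','wrist']:
    r=snap(c,c+'0.png')
    print(c,ray(r,(256,192)))
    for t in ['gun','trigger_face','lock_button_top','guard_tab','guard_hinge','beaker_mid','vial_black_mid','vial_white_mid']:
        print(t,[(np.round(b['location']),round(b['p'],2)) for b in env.boxes_of(c,t)[:2]])
E
```

```text
pics
{'clock': 0.0, 'joint_pos': array([-1.46459943e+00,  3.14038586e-01,  4.49543604e-02,  1.30359162e+00,
        2.75210856e-05,  1.43123081e+00]), 'qvel': array([ 0.00104885, -0.00016481,  0.00185237, -0.00071376,  0.00230525,
       -0.00141703]), 'tau': array([ 7.50250947e-04, -4.80623889e+01,  2.98534960e+01,  1.92341645e-02,
       -2.21747096e-04, -7.65919914e-07]), 'tcp_pos': array([ 0.13985763, -0.5571974 ,  0.23037708]), 'orientation': array([-9.39398605e-04,  9.92459163e-01,  1.22572125e-01,  2.94371266e-05]), 'wrist_force': array([-0.28586179,  0.14080441,  0.34789887]), 'ft_torque': array([-0.07992406, -0.03869181, -0.02204366]), 'finger_gap': 0.08519445128176627}
scene (array([0.19920791, 0.77867341, 0.63287971]), array([ 0.36040499, -0.67279683, -0.64610577]))
gun [(array([257., 186.]), 0.71), (array([304., 177.]), 0.45)]
trigger_face [(array([258., 189.]), 0.43)]
lock_button_top [(array([254., 198.]), 0.6)]
guard_tab [(array([252., 174.]), 0.6)]
guard_hinge [(array([254., 185.]), 0.95)]
beaker_mid [(array([302., 178.]), 0.6)]
vial_black_mid [(array([226., 221.]), 0.58)]
vial_white_mid [(array([250., 227.]), 0.79)]
side (array([0.14955194, 0.76895833, 0.58944531]), array([ 0.4652523 , -0.66029159, -0.58953822]))
gun [(array([271., 191.]), 0.9), (array([269., 208.]), 0.67)]
trigger_face [(array([274., 195.]), 0.46), (array([269., 180.]), 0.33)]
lock_button_top [(array([270., 205.]), 0.41)]
guard_tab [(array([266., 176.]), 0.74)]
guard_hinge [(array([270., 194.]), 0.65)]
beaker_mid [(array([320., 189.]), 0.58)]
vial_black_mid [(array([238., 230.]), 0.62)]
vial_white_mid [(array([261., 233.]), 0.61)]
wrist (array([ 0.20908516, -0.54073447,  0.37341906]), array([-0.26923153, -0.07111239, -0.96044646]))
gun []
trigger_face []
lock_button_top []
guard_tab []
guard_hinge []
beaker_mid []
vial_black_mid []
vial_white_mid []
```

View pics/scene0.png

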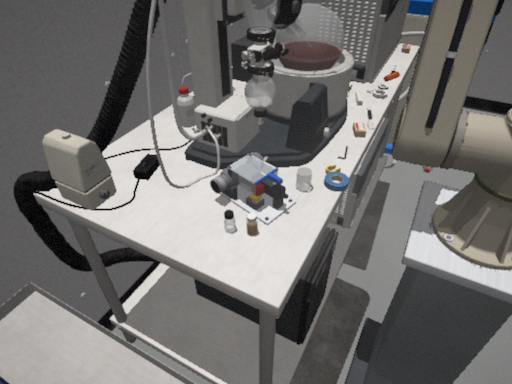

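Run:
```python
import cv2
for c in ['scene','side']:
    i=cv2.imread(f'pics/{c}0.png')
    cv2.imwrite(f'pics/{c}0z.png',cv2.resize(i[120:270,180:380],(800,600),interpolation=cv2.INTER_CUBIC))
```

```text
(no output)
```

View pics/scene0z.png

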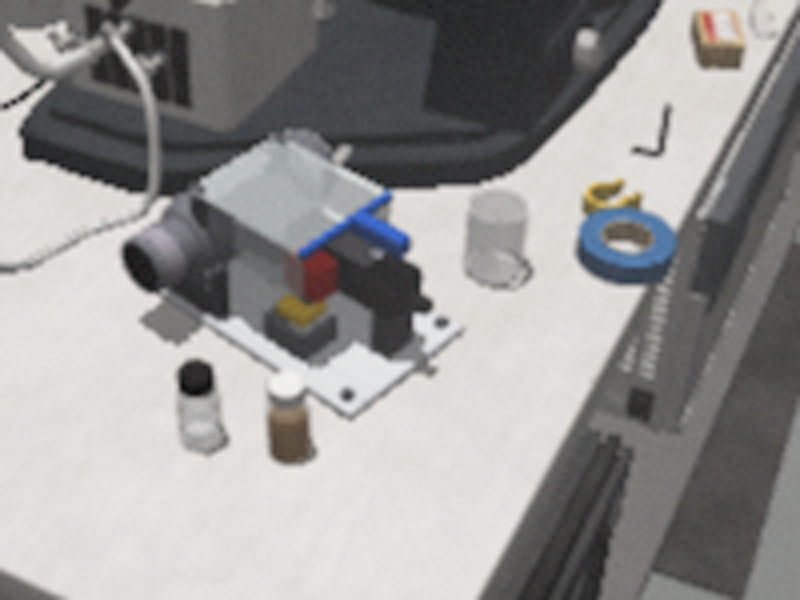

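View pics/side0z.png

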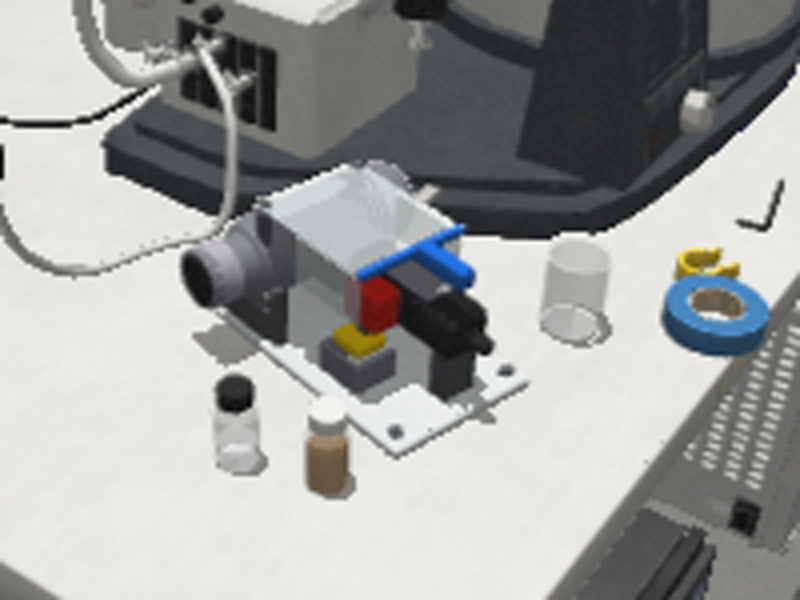

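The gun's butt points at the robot and the trigger faces left (+y). The blue tab is at scene zoom (405,242). The vials stand in front-left of the gun and the beaker is to its right. Next I fit the gun's pose.

Run:
```python
from h import *
from scipy.optimize import least_squares
obs={}
z=lambda u,v:np.array([180+u/4,120+v/4])
R={c:env.read_camera(c) for c in ['scene','side']}
O={'scene':{'p1':z(353,417),'p2':z(463,325),'btn':z(300,308),'tip':z(405,242),'beak':z(497,238),'vb':z(200,408),'vw':z(289,420)},
'side':{'p1':z(397,457),'p2':z(527,380),'btn':z(359,339),'tip':z(470,275),'beak':z(575,290),'vb':z(238,425),'vw':z(328,448)}}
for k in O['scene']:
    rs=[ray(R[c],O[c][k]) for c in R]
    zz={'p1':.008,'p2':.008,'btn':.038,'tip':.102,'beak':.03,'vb':.03,'vw':.03}[k]
    print(k,[np.round(atz(R[c],O[c][k],zz),4) for c in R])
    for t in []:pass
def f(q):
    x,y,a,xp,yt=q; c,s=np.cos(a),np.sin(a); L={'p1':(xp,.058,.008),'p2':(xp,-.058,.008),'btn':(0,.0255,.038),'tip':(-.064,yt,.102)}
    e=[]
    for cm in R:
        for k,p in L.items():
            e+=list(proj(R[cm],(x+c*p[0]-s*p[1],y+s*p[0]+c*p[1],p[2]))-O[cm][k])
    return e
s=least_squares(f,[.5,.2,0,-.08,0]);print(s.x,np.round(s.fun,1))
```

```text
p1 [array([0.4628, 0.2231, 0.008 ]), array([0.4658, 0.2215, 0.008 ])]
p2 [array([0.4362, 0.1124, 0.008 ]), array([0.4387, 0.1125, 0.008 ])]
btn [array([0.524, 0.178, 0.038]), array([0.5264, 0.1741, 0.038 ])]
tip [array([0.4614, 0.1592, 0.102 ]), array([0.4649, 0.1543, 0.102 ])]
beak [array([0.4426, 0.0416, 0.03  ]), array([0.4474, 0.0362, 0.03  ])]
vb [array([0.5384, 0.279 , 0.03  ]), array([0.5426, 0.2748, 0.03  ])]
vw [array([0.4862, 0.2628, 0.03  ]), array([0.4895, 0.2595, 0.03  ])]
[ 0.52308837  0.1498123  -0.22661369 -0.07396373 -0.00463248] [-0.4 -0.2 -0.2 -0.7 -1.  -1.3  0.6  0.3  0.3  0.6  0.7 -0.4 -1.  -0.3
  0.8  1.9]
```

```bash
cat >> h.py <<'E'
def yaw():
    w,x,y,z=env.get_state()['orientation']
    return np.arctan2(2*(x*y+w*z),1-2*(y*y+z*z))
def rows(p,yw,tgt,turns_deg,n,claw=-1,dec=2):
    """tool down; p start xyz, yw start yaw of tool x; prints n rows to tgt with total tool turn"""
    tgt=np.array(tgt,float);p=np.array(p,float);out=[]
    for i in range(n):
        d=(tgt-p)/(n-i)
        c,s=np.cos(yw),np.sin(yw)
        ex=np.array([c,s,0]);ey=np.array([s,-c,0])
        t=np.round([d@ex/.02,d@ey/.02,-d[2]/.02],dec)+0.
        tr=round(turns_deg/n/6,dec)
        out.append([list(map(float,t)),tr,claw])
        p=p+.02*(t[0]*ex+t[1]*ey-t[2]*np.array([0,0,1]))
        yw-=np.radians(tr*6)
    import json;print(json.dumps(out));print('end',np.round(p,4),round(np.degrees(yw),2), 'max',max(max(map(abs,r[0])) for r in out))
    return p,yw
E
python3 - <<'E'
from h import *
r=env.read_camera('scene')
for px in [(300,165),(190,155),(300,148)]:
    print(px,atz(r,px,0))
print(atz(r,(318,90),.15),atz(r,(318,90),.25))
s=env.get_state();y=yaw();print(np.degrees(y))
p,y=rows(s['tcp_pos'],y,(.27,-.38,.26),-46,12)
p,y=rows(p,y,(.37,-.16,.26),-54,12)
p,y=rows(p,y,(.40,.06,.26),-53,12)
E
```

```text
(300, 165) [ 0.49319082 -0.05575279  0.        ]
(190, 155) [0.82457563 0.05633198 0.        ]
(300, 148) [ 0.52951868 -0.14327397  0.        ]
[ 0.53057919 -0.26624277  0.15      ] [ 0.46195521 -0.04985012  0.25      ]
14.08336215496077
[[[0.71, -0.59, -0.12], -0.64, -1], [[0.74, -0.54, -0.12], -0.64, -1], [[0.78, -0.49, -0.12], -0.64, -1], [[0.81, -0.43, -0.12], -0.64, -1], [[0.84, -0.38, -0.12], -0.64, -1], [[0.86, -0.32, -0.12], -0.64, -1], [[0.88, -0.26, -0.12], -0.64, -1], [[0.89, -0.2, -0.12], -0.64, -1], [[0.91, -0.14, -0.12], -0.64, -1], [[0.91, -0.09, -0.12], -0.64, -1], [[0.92, -0.02, -0.12], -0.64, -1], [[0.91, 0.04, -0.11], -0.64, -1]]
end [ 0.2701 -0.3801  0.2599] 60.16 max 0.92
[[[1.0, -0.09, 0.0], -0.75, -1], [[1.01, -0.02, 0.0], -0.75, -1], [[1.01, 0.06, 0.0], -0.75, -1], [[1.0, 0.14, 0.0], -0.75, -1], [[0.98, 0.22, 0.0], -0.75, -1], [[0.96, 0.3, 0.0], -0.75, -1], [[0.94, 0.37, 0.0], -0.75, -1], [[0.9, 0.44, 0.0], -0.75, -1], [[0.87, 0.51, 0.0], -0.75, -1], [[0.82, 0.58, 0.0], -0.75, -1], [[0.78, 0.64, 0.0], -0.75, -1], [[0.72, 0.7, 0.0], -0.75, -1]]
end [ 0.3699 -0.16    0.2599] 114.16 max 1.01
[[[0.78, 0.49, 0.0], -0.74, -1], [[0.75, 0.55, 0.0], -0.74, -1], [[0.7, 0.6, 0.0], -0.74, -1], [[0.65, 0.66, 0.0], -0.74, -1], [[0.6, 0.71, 0.0], -0.74, -1], [[0.54, 0.75, 0.0], -0.74, -1], [[0.48, 0.79, 0.0], -0.74, -1], [[0.42, 0.82, 0.0], -0.74, -1], [[0.36, 0.85, 0.0], -0.74, -1], [[0.29, 0.88, 0.0], -0.74, -1], [[0.22, 0.9, 0.0], -0.74, -1], [[0.14, 0.92, 0.0], -0.74, -1]]
end [0.4    0.0601 0.2599] 167.44 max 0.92
```

```bash
python3 -m pendant '[[[0.71, -0.59, -0.12], -0.64, -1], [[0.74, -0.54, -0.12], -0.64, -1], [[0.78, -0.49, -0.12], -0.64, -1], [[0.81, -0.43, -0.12], -0.64, -1], [[0.84, -0.38, -0.12], -0.64, -1], [[0.86, -0.32, -0.12], -0.64, -1], [[0.88, -0.26, -0.12], -0.64, -1], [[0.89, -0.2, -0.12], -0.64, -1], [[0.91, -0.14, -0.12], -0.64, -1], [[0.91, -0.09, -0.12], -0.64, -1], [[0.92, -0.02, -0.12], -0.64, -1], [[0.91, 0.04, -0.11], -0.64, -1]]'
python3 - <<'E'
from h import *
print(env.get_state()['joint_pos'])
E
```

```text
clock: 3.0
tcp_pos: [0.2708, -0.3791, 0.2601]
orientation: [0.0, 0.864, 0.503, -0.0]
wrist_force: [0.3, -0.2, -0.3]
finger_gap: 0.0856
[-1.12309801e+00  9.35763455e-02 -1.59328791e-01  1.31766827e+00
 -7.12844420e-05  9.63966867e-01]
```

```bash
python3 -m pendant '[[[1.0, -0.09, 0.0], -0.75, -1], [[1.0, -0.02, 0.0], -0.75, -1], [[1.0, 0.06, 0.0], -0.75, -1], [[1.0, 0.14, 0.0], -0.75, -1], [[0.98, 0.22, 0.0], -0.75, -1], [[0.96, 0.3, 0.0], -0.75, -1], [[0.94, 0.37, 0.0], -0.75, -1], [[0.9, 0.44, 0.0], -0.75, -1], [[0.87, 0.51, 0.0], -0.75, -1], [[0.82, 0.58, 0.0], -0.75, -1], [[0.78, 0.64, 0.0], -0.75, -1], [[0.72, 0.7, 0.0], -0.75, -1]]'
python3 - <<'E'
from h import *
print(env.get_state()['joint_pos'])
E
```

```text
clock: 4.5
tcp_pos: [0.3701, -0.1592, 0.26]
orientation: [0.0, 0.541, 0.841, -0.0]
wrist_force: [0.8, 1.4, -0.8]
finger_gap: 0.0856
[-6.05996081e-01 -2.97889042e-02 -2.87857357e-01  1.31239250e+00
 -7.05989985e-05  5.38169153e-01]
```

```bash
python3 -m pendant '[[[0.78, 0.49, 0.0], -0.74, -1], [[0.75, 0.55, 0.0], -0.74, -1], [[0.7, 0.6, 0.0], -0.74, -1], [[0.65, 0.66, 0.0], -0.74, -1], [[0.6, 0.71, 0.0], -0.74, -1], [[0.54, 0.75, 0.0], -0.74, -1], [[0.48, 0.79, 0.0], -0.74, -1], [[0.42, 0.82, 0.0], -0.74, -1], [[0.36, 0.85, 0.0], -0.74, -1], [[0.29, 0.88, 0.0], -0.74, -1], [[0.22, 0.9, 0.0], -0.74, -1], [[0.14, 0.92, 0.0], -0.74, -1]]'
python3 - <<'E'
from h import *
print(env.get_state()['joint_pos'],np.degrees(yaw()))
r=snap('wrist','w1.png')
for t in ['gun','trigger_face','lock_button_top','guard_tab','guard_hinge']:
    print(t,[(np.round(b['location']),round(b['p'],2)) for b in env.boxes_of('wrist',t)[:2]])
E
```

```text
clock: 6.0
tcp_pos: [0.3997, 0.0609, 0.26]
orientation: [0.0, 0.107, 0.994, -0.0]
wrist_force: [-0.6, -0.4, -0.9]
finger_gap: 0.0853
[-4.79771818e-02 -2.68229290e-02 -2.85143513e-01  1.31229249e+00
 -1.11475077e-04  1.66244611e-01] 167.72599524966174
gun [(array([319., 250.]), 0.71)]
trigger_face []
lock_button_top [(array([247., 207.]), 0.23)]
guard_tab [(array([339., 268.]), 0.62)]
guard_hinge [(array([322., 248.]), 0.56)]
```

View pics/w1.png

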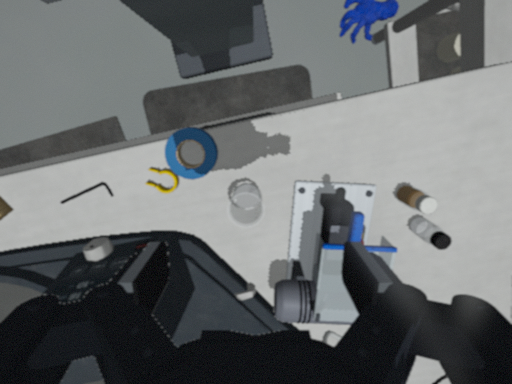

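Run:
```python
import cv2
i=cv2.imread('pics/w1.png')
cv2.imwrite('pics/w1z.png',cv2.resize(i[165:285,270:430],(800,600),interpolation=cv2.INTER_CUBIC))
```

```text
(no output)
```

View pics/w1z.png

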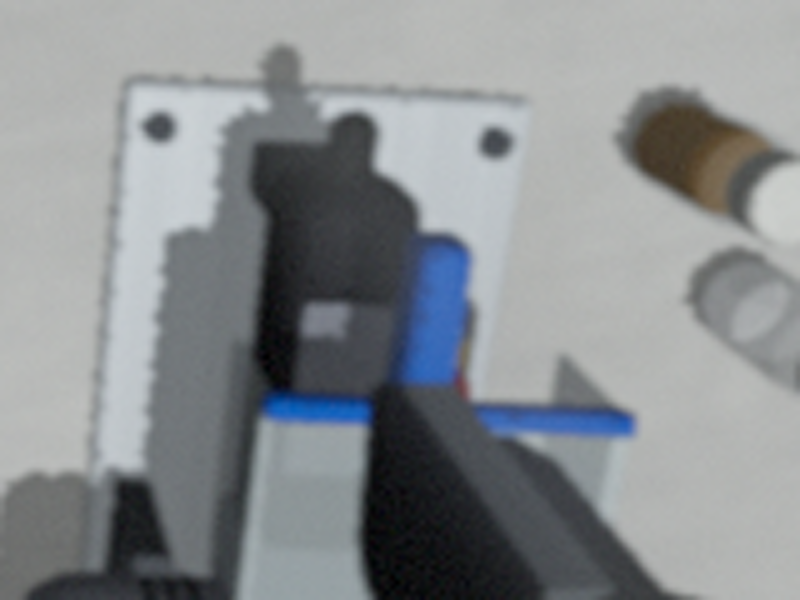

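Run:
```python
from h import *
from scipy.optimize import least_squares
z=lambda u,v:np.array([180+u/4,120+v/4])
w=lambda u,v:np.array([270+u/5,165+v/5])
R={c:env.read_camera(c) for c in ['scene','side','wrist']}
O={'scene':{'p1':z(353,417),'p2':z(463,325),'btn':z(300,308),'tip':z(405,242)},
'side':{'p1':z(397,457),'p2':z(527,380),'btn':z(359,339),'tip':z(470,275)},
'wrist':{'p1':w(527,100),'p2':w(127,80),'tipt':w(443,238)}}
for k in ['p1','p2']:print(k,atz(R['wrist'],O['wrist'][k],.008))
print(atz(R['wrist'],O['wrist']['tipt'],.109))
def f(q):
    x,y,a,xp,yt=q; c,s=np.cos(a),np.sin(a); L={'p1':(xp,.058,.008),'p2':(xp,-.058,.008),'btn':(0,.0255,.038),'tip':(-.064,yt,.102),'tipt':(-.064,yt,.109)}
    e=[]
    for cm in R:
        for k in O[cm]:
            p=L[k]
            e+=list((proj(R[cm],(x+c*p[0]-s*p[1],y+s*p[0]+c*p[1],p[2]))-O[cm][k])*(1.5 if cm=='wrist' else 1))
    return e
s=least_squares(f,[.5,.2,0,-.08,0]);print(s.x,np.degrees(s.x[2]),np.round(s.fun,1))
x,y,a,xp,yt=s.x
g=lambda p:(x+np.cos(a)*p[0]-np.sin(a)*p[1],y+np.sin(a)*p[0]+np.cos(a)*p[1])
for n,p in dict(tab=(-.052,yt),hinge=(.072,0),trig=(0,.027),btn=(0,.0255)).items():print(n,g(p))
```

```text
p1 [0.46877466 0.21471607 0.008     ]
p2 [0.43889994 0.10744009 0.008     ]
[0.45960982 0.15819263 0.109     ]
[ 0.52220385  0.14390388 -0.25789961 -0.07088322 -0.00199757] -14.776559225735808 [-1.1 -2.   0.  -1.7  0.1 -2.7  0.7 -0.  -0.2 -1.3  1.2 -1.4  0.5 -1.5
  1.   1.6  3.6 -1.1 -1.6  0.3  0.2  0.2]
tab (np.float64(0.47141412661421117), np.float64(0.15523497651311266))
hinge (np.float64(0.5918226572682554), np.float64(0.12554026239723254))
trig (np.float64(0.5290902097233698), np.float64(0.17001092716658547))
btn (np.float64(0.5287076344367941), np.float64(0.16856053544360114))
```

Run:
```python
from h import *
s=env.get_state()
rows(s['tcp_pos'],yaw(),(.472,.157,.20),1.5,6)
```

```text
[[[-0.41, 0.93, 0.5], 0.04, -1], [[-0.4, 0.93, 0.5], 0.04, -1], [[-0.4, 0.93, 0.5], 0.04, -1], [[-0.4, 0.93, 0.5], 0.04, -1], [[-0.39, 0.93, 0.5], 0.04, -1], [[-0.39, 0.93, 0.49], 0.04, -1]]
end [0.4719 0.157  0.2001] 165.94 max 0.93
```

```bash
python3 -m pendant '[[[-0.4, 0.93, 0.5], 0.04, -1], [[-0.4, 0.93, 0.5], 0.04, -1], [[-0.4, 0.93, 0.5], 0.04, -1], [[-0.4, 0.93, 0.5], 0.04, -1], [[-0.4, 0.93, 0.5], 0.04, -1], [[-0.4, 0.93, 0.5], 0.04, -1],[[0,0,0],0,-1],[[0,0,0],0,-1]]'
python3 - <<'E'
from h import *
for c in ['wrist','scene','side']:
    r=snap(c,c+'2.png')
    print(c,[(np.round(b['location']),round(b['p'],2)) for b in env.boxes_of(c,'guard_tab')[:2]])
    i=cv2.imread(f'pics/{c}2.png')
    if c!='wrist':cv2.imwrite(f'pics/{c}2z.png',cv2.resize(i[120:270,180:380],(800,600),interpolation=cv2.INTER_CUBIC))
    else: cv2.imwrite(f'pics/{c}2z.png',cv2.resize(i,(800,600),interpolation=cv2.INTER_CUBIC))
E
```

```text
clock: 7.45
tcp_pos: [0.4718, 0.1574, 0.1998]
orientation: [-0.0, 0.122, 0.993, -0.0]
wrist_force: [0.1, -0.8, 0.8]
finger_gap: 0.0856
wrist [(array([264., 267.]), 0.91), (array([277., 219.]), 0.56)]
scene [(array([250., 172.]), 0.56)]
side [(array([267., 176.]), 0.87)]
```

View pics/wrist2z.png

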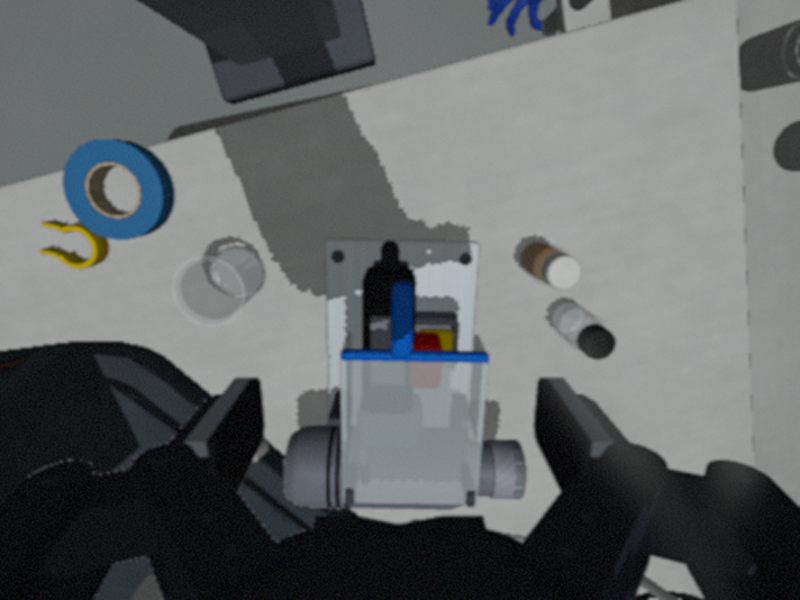

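View pics/scene2z.png

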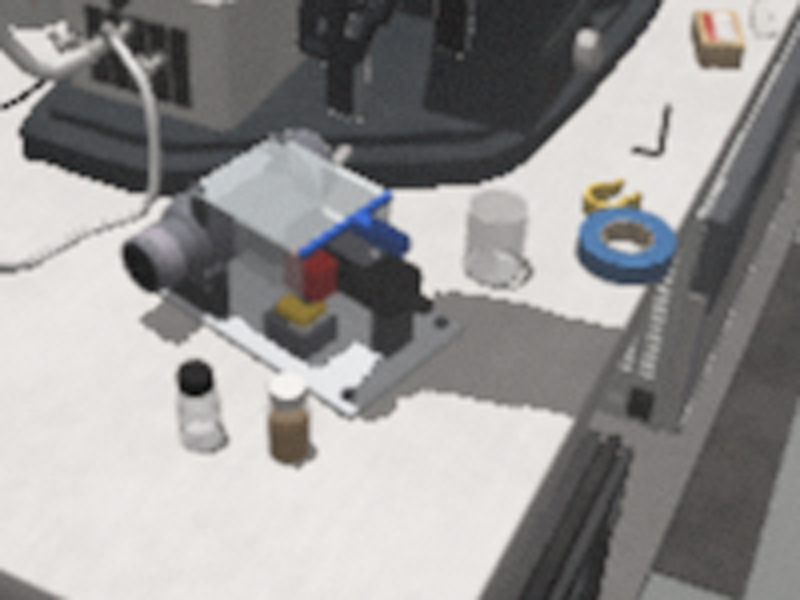

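The gripper is aligned with the gun: the tab is at (402,282)–(403,352) in zoom pixels, midway between the fingers (400). I'll refine the pose from this view.

Run:
```python
from h import *
from scipy.optimize import least_squares
z=lambda u,v:np.array([180+u/4,120+v/4])
w=lambda u,v:np.array([u,v])/1.5625
R={c:env.read_camera(c) for c in ['scene','side','wrist']}
O={'scene':{'p1':z(353,417),'p2':z(463,325),'btn':z(300,308),'tip':z(405,242)},
'side':{'p1':z(397,457),'p2':z(527,380),'btn':z(359,339),'tip':z(470,275)},
'wrist':{'p1':w(478,241),'p2':w(327,241),'tipt':w(402,282)}}
for k in ['p1','p2']:print(k,atz(R['wrist'],O['wrist'][k],.008))
print('tip',atz(R['wrist'],O['wrist']['tipt'],.109))
print('bar',atz(R['wrist'],w(343,355),.105),atz(R['wrist'],w(487,356),.105))
def f(q):
    x,y,a,xp,yt=q; c,s=np.cos(a),np.sin(a); L={'p1':(xp,.058,.008),'p2':(xp,-.058,.008),'btn':(0,.0255,.038),'tip':(-.064,yt,.102),'tipt':(-.064,yt,.109)}
    e=[]
    for cm in R:
        for k in O[cm]:
            p=L[k]
            e+=list((proj(R[cm],(x+c*p[0]-s*p[1],y+s*p[0]+c*p[1],p[2]))-O[cm][k])*(1.5 if cm=='wrist' else 1))
    return e
s=least_squares(f,[.5,.2,0,-.08,0]);print(s.x,np.degrees(s.x[2]),np.round(s.fun,1))
def mk(wr):
  x,y,a,xp,yt=wr
  g=lambda p:np.round((x+np.cos(a)*p[0]-np.sin(a)*p[1],y+np.sin(a)*p[0]+np.cos(a)*p[1]),4)
  for n,p in dict(tab=(-.052,yt),hinge=(.072,0),trig=(0,.027),btn=(0,.0255)).items():print(n,g(p))
mk(s.x)
st=env.get_state();print(st['tcp_pos'],np.degrees(yaw()),proj(R['wrist'],st['tcp_pos'])*1.5625)
```

```text
p1 [0.46783078 0.21799681 0.008     ]
p2 [0.44108737 0.11092835 0.008     ]
tip [0.45960402 0.16198222 0.109     ]
bar [0.4933269  0.11976168 0.105     ] [0.51340336 0.19760263 0.105     ]
[ 0.52210801  0.14795366 -0.24032432 -0.06996408 -0.00136734] -13.769569475100386 [-1.5 -1.2 -0.8 -1.4 -0.5 -1.7  0.2  0.8 -0.6 -0.5  0.2 -1.1 -0.3 -0.5
  0.3  2.3  3.8 -0.8 -3.6 -0.1 -0.2  0.1]
tab [0.4713 0.159 ]
hinge [0.592  0.1308]
trig [0.5285 0.1742]
btn [0.5282 0.1727]
[0.47202119 0.15729022 0.2000833 ] 165.98796399611055 [399.50818661 384.43421242]
```

```bash
python3 -m pendant '[[[0,0.1,1],0,-1],[[0,0,1],0,-1],[[0,0,1],0,-1],[[0,0,1],0,-1],[[0,0,1],0,-1],[[0,0,0.8],0,-1],[[0,0,0],0,0],[[0,0,0],0,1],[[0,0,0],0,1],[[0,0,0],0,1],[[0,0,0],0,1]]' 25
python3 - <<'E'
from h import *
for c in ['wrist','side']:
    r=snap(c,c+'3.png')
    i=cv2.imread(f'pics/{c}3.png')
    cv2.imwrite(f'pics/{c}3z.png',cv2.resize(i[120:270,180:380] if c=='side' else i,(800,600),interpolation=cv2.INTER_CUBIC))
E
```

```text
clock: 9.28
tcp_pos: [0.4728, 0.1589, 0.0845]
orientation: [0.001, 0.122, 0.992, -0.0]
wrist_force: [-0.2, -2.9, 4.1]
finger_gap: 0.0116
```

View pics/wrist3z.png

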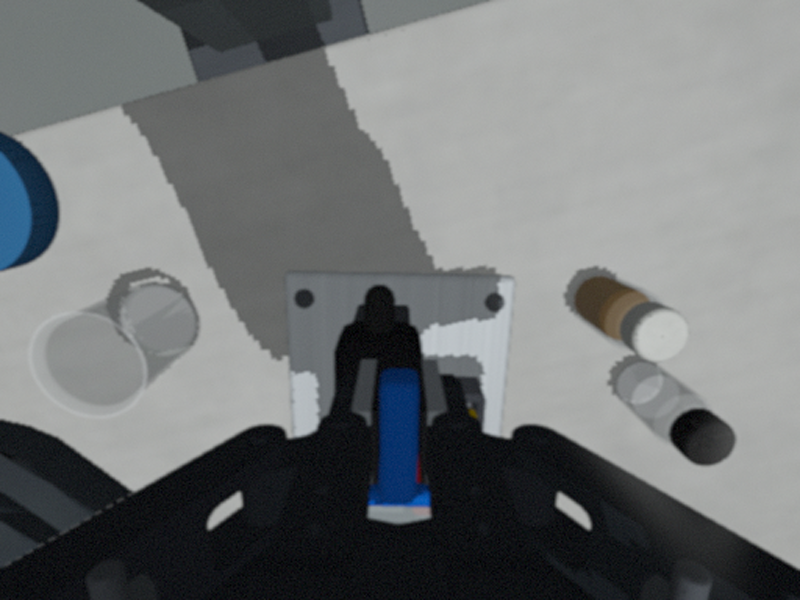

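View pics/side3z.png

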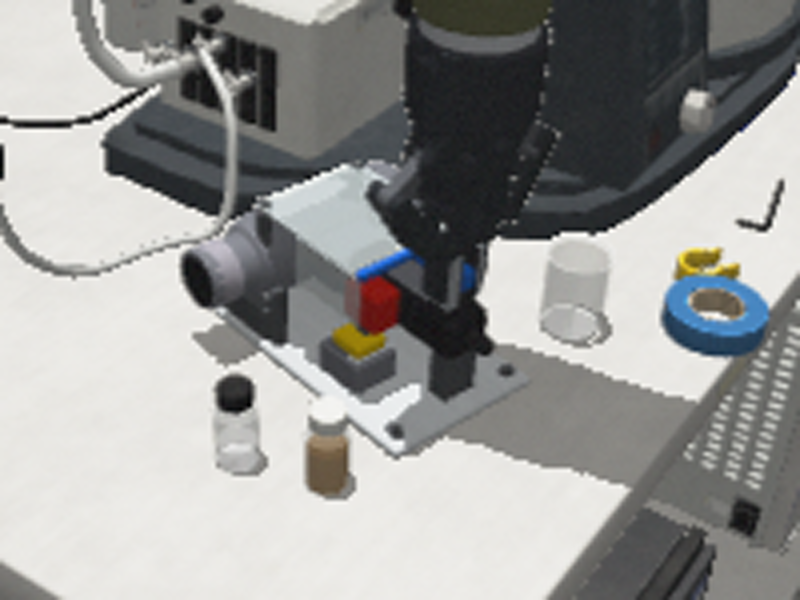

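```bash
python3 -m pendant '[[[-0.05,0,-0.80],0,1],[[-0.16,0,-0.79],0,1],[[-0.26,0,-0.76],0,1],[[-0.35,0,-0.72],0,1],[[-0.44,0,-0.67],0,1],[[-0.53,0,-0.61],0,1],[[0,0,0],0,1]]' 25
python3 - <<'E'
from h import *
for c in ['side']:
    r=snap(c,c+'4.png')
    i=cv2.imread(f'pics/{c}4.png')
    cv2.imwrite(f'pics/{c}4z.png',cv2.resize(i[120:270,180:380] if c=='side' else i,(800,600),interpolation=cv2.INTER_CUBIC))
E
```

```text
clock: 10.25
tcp_pos: [0.5068, 0.1498, 0.1706]
orientation: [-0.001, 0.122, 0.992, -0.001]
wrist_force: [-2.5, -3.7, -0.7]
finger_gap: 0.0116
```

View pics/side4z.png

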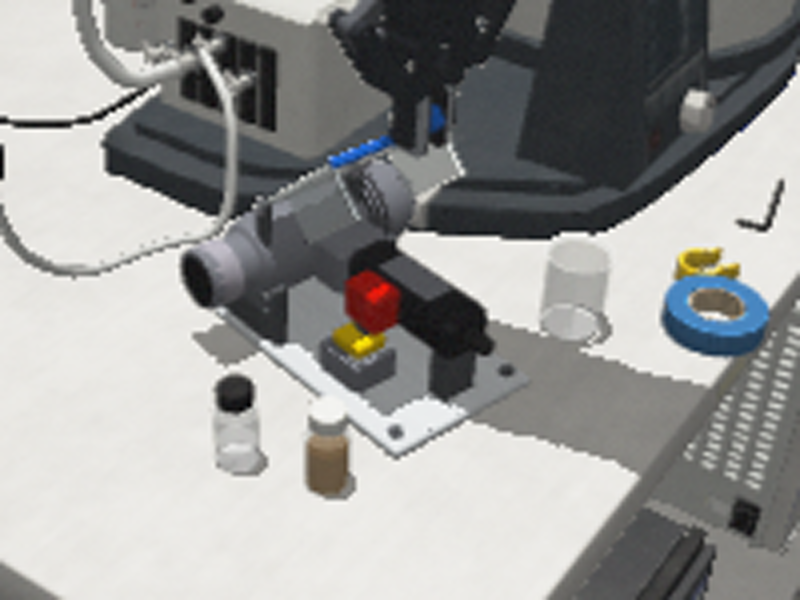

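The guard is swinging up in the grip. I'll continue over centre and release.

```bash
python3 -m pendant '[[[-0.60,0,-0.54],0,1],[[-0.67,0,-0.45],0,1],[[-0.72,0,-0.36],0,1],[[-0.76,0,-0.27],0,1],[[-0.79,0,-0.16],0,1],[[-0.8,0,-0.06],0,1],[[0,0,0],0,-1],[[0,0,0],0,-1],[[0,0,0],0,-1],[[0,0,0],0,-1],[[0,0,-0.8],0,-1],[[0,0,-0.8],0,-1]]' 25
python3 - <<'E'
from h import *
for c in ['side','wrist']:
    r=snap(c,c+'5.png')
    i=cv2.imread(f'pics/{c}5.png')
    cv2.imwrite(f'pics/{c}5z.png',cv2.resize(i[90:240,180:380] if c=='side' else i,(800,600),interpolation=cv2.INTER_CUBIC))
E
```

```text
clock: 11.8
tcp_pos: [0.5916, 0.1299, 0.2412]
orientation: [0.0, 0.122, 0.993, 0.0]
wrist_force: [0.7, 0.4, -0.2]
finger_gap: 0.0854
```

View pics/side5z.png

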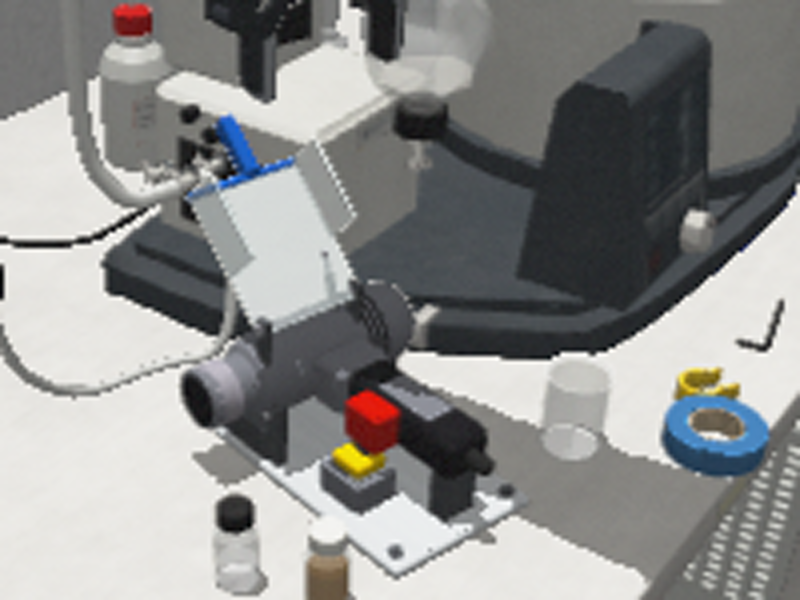

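View pics/wrist5z.png

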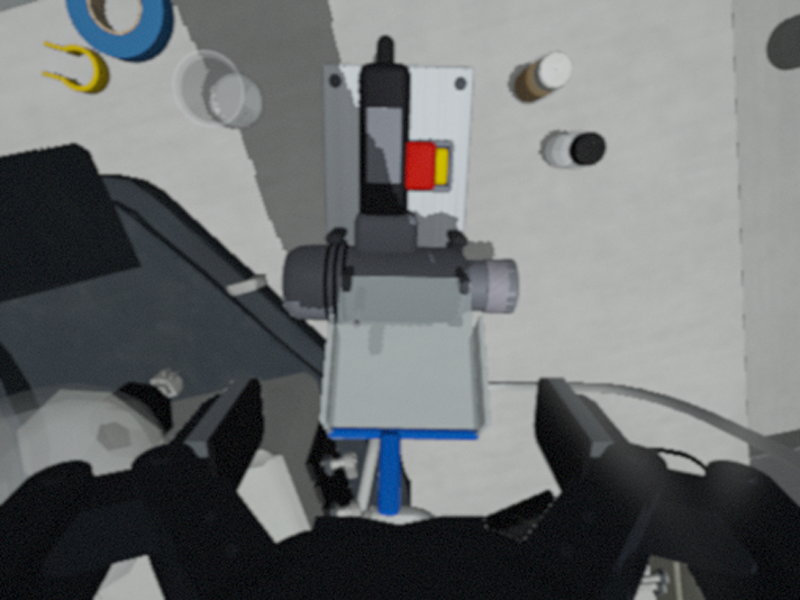

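The guard stands open and the tab has flipped away. The trigger is at wrist zoom (405–436, 141–190), with the yellow button just beyond it (to 449). Next I measure both.

Run:
```python
from h import *
R=env.read_camera('wrist'); w=lambda u,v:np.array([u,v])/1.5625
a=-.2435
for y in [a]:
    e=np.array([np.cos(a),np.sin(a),0]);n=np.array([-np.sin(a),np.cos(a),0])
    P={'trig top edge':(436,165.5,.071),'trig near corner':(436,141,.071),'trig far corner':(436,190,.071),'btn far mid':(449,167,.038),'btnfar n':(449,148,.038),'btnfar f':(449,186,.038),'p1':(473,68,.008),'p2':(323,66,.008),'handle-y':(362,125,.07),'handle+y':(408,125,.07)}
    for k,(u,v,z) in P.items():
        p=atz(R,w(u,v),z); print(k,np.round(p,4),'along',round(p@e,4),'across',round(p@n,4))
i=R['color'];cv2.imwrite('pics/w5c.png',cv2.resize(i[30:150,200:360],(800,600),interpolation=cv2.INTER_CUBIC))
print(yaw()*57.2958)
```

```text
trig top edge [0.5301 0.171  0.071 ] along 0.4732 across 0.2937
trig near corner [0.5152 0.1743 0.071 ] along 0.458 across 0.2934
trig far corner [0.5453 0.1676 0.071 ] along 0.4888 across 0.2941
btn far mid [0.5341 0.1825 0.038 ] along 0.4744 across 0.3059
btnfar n [0.5213 0.1852 0.038 ] along 0.4613 across 0.3055
btnfar f [0.5472 0.1796 0.038 ] along 0.4878 across 0.3063
p1 [0.4703 0.2178 0.008 ] along 0.4039 across 0.3248
p2 [0.442  0.1099 0.008 ] along 0.4025 across 0.2133
handle-y [0.4943 0.1304 0.07  ] along 0.4482 across 0.2457
handle+y [0.5014 0.1591 0.07  ] along 0.4482 across 0.2753
166.004838965362
```

View pics/w5c.png

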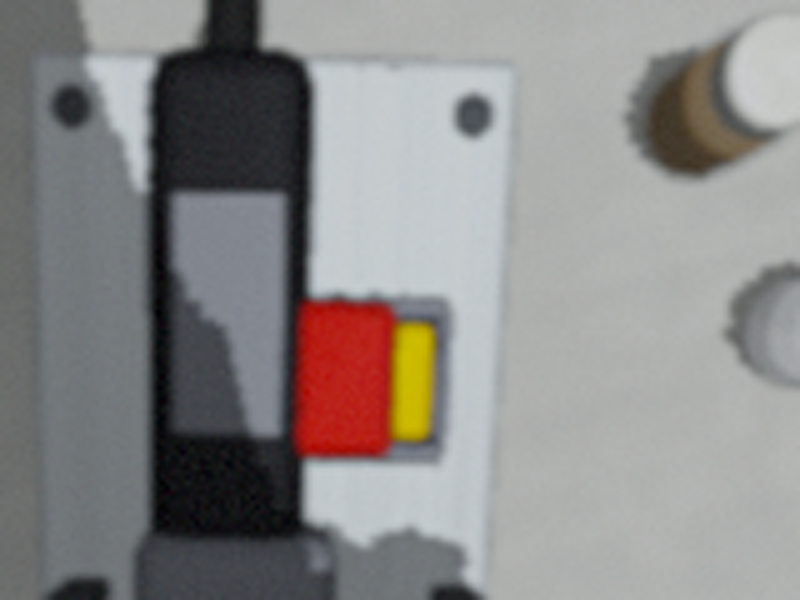

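Run:
```python
from h import *
s=env.get_state()
p,y=rows(s['tcp_pos'],yaw(),(.56,.175,.241),-45,8,1)
p,y=rows(p,y,(.5399,.2095,.16),-45,8,1)
```

```text
[[[0.27, 0.22, 0.0], -0.94, 1], [[0.24, 0.25, 0.01], -0.94, 1], [[0.22, 0.27, 0.0], -0.94, 1], [[0.19, 0.29, 0.01], -0.94, 1], [[0.16, 0.31, 0.0], -0.94, 1], [[0.12, 0.32, 0.01], -0.94, 1], [[0.09, 0.34, 0.0], -0.94, 1], [[0.06, 0.34, 0.01], -0.94, 1]]
end [0.5601 0.175  0.2409] 211.12 max 0.34
[[[0.0, 0.25, 0.51], -0.94, 1], [[-0.03, 0.25, 0.51], -0.94, 1], [[-0.05, 0.24, 0.5], -0.94, 1], [[-0.08, 0.24, 0.51], -0.94, 1], [[-0.1, 0.23, 0.5], -0.94, 1], [[-0.12, 0.22, 0.51], -0.94, 1], [[-0.14, 0.21, 0.5], -0.94, 1], [[-0.16, 0.19, 0.51], -0.94, 1]]
end [0.5398 0.2095 0.1599] 256.24 max 0.51
```

```bash
python3 -m pendant '[[[0.27, 0.22, 0.0], -0.94, 1], [[0.24, 0.25, 0], -0.94, 1], [[0.22, 0.27, 0.0], -0.94, 1], [[0.19, 0.29, 0], -0.94, 1], [[0.16, 0.31, 0.0], -0.94, 1], [[0.12, 0.32, 0], -0.94, 1], [[0.09, 0.34, 0.0], -0.94, 1], [[0.06, 0.34, 0], -0.94, 1]]' 40;  python3 -m pendant '[[[0.0, 0.25, 0.51], -0.94, 1], [[-0.03, 0.25, 0.51], -0.94, 1], [[-0.05, 0.24, 0.5], -0.94, 1], [[-0.08, 0.24, 0.51], -0.94, 1], [[-0.1, 0.23, 0.5], -0.94, 1], [[-0.12, 0.22, 0.51], -0.94, 1], [[-0.14, 0.21, 0.5], -0.94, 1], [[-0.16, 0.19, 0.51], -0.94, 1],[[0,0,0],0,1],[[0,0,0],0,1]]'
python3 - <<'E'
from h import *
for c in ['side','wrist','scene']:
    r=snap(c,c+'6.png')
    i=cv2.imread(f'pics/{c}6.png')
    cv2.imwrite(f'pics/{c}6z.png',cv2.resize(i[90:240,180:380] if c!='wrist' else i,(800,600),interpolation=cv2.INTER_CUBIC))
print(env.get_state(),yaw()*57.2958)
E
```

```text
clock: 12.95
tcp_pos: [0.5588, 0.175, 0.2393]
orientation: [-0.0, -0.27, 0.963, 0.0]
wrist_force: [0.6, -1.0, -0.4]
finger_gap: -0.0001
clock: 14.2
tcp_pos: [0.5389, 0.2093, 0.1589]
orientation: [0.0, -0.617, 0.787, -0.0]
wrist_force: [0.3, 0.9, -0.2]
finger_gap: -0.0001
{'clock': 14.35, 'joint_pos': array([ 2.31484642e-01,  3.48635842e-01, -8.25780954e-02,  1.13869649e+00,
       -1.77451475e-04, -1.09816260e+00]), 'qvel': array([ 7.40155420e-05, -2.51752436e-04, -2.13663652e-03, -2.85332240e-03,
        2.38355369e-04, -4.55726456e-03]), 'tau': array([ 4.17792052e-02, -4.88592517e+01,  2.87569356e+01,  2.42324335e-03,
        6.09606759e-04,  8.72437900e-03]), 'tcp_pos': array([0.53915234, 0.20922116, 0.15915701]), 'orientation': array([ 3.64751266e-04, -6.16920234e-01,  7.87025553e-01, -2.66520916e-04]), 'wrist_force': array([-0.10623536, -0.47794348, -0.2230977 ]), 'ft_torque': array([ 0.05255301, -0.00317199, -0.01240672]), 'finger_gap': -0.0002459736966500663} -103.81686023224151
```

View pics/side6z.png

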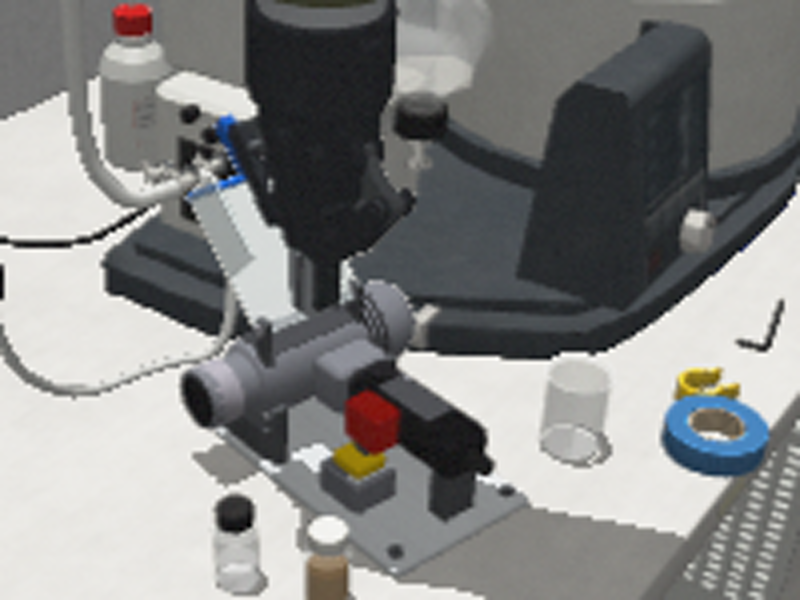

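View pics/wrist6z.png

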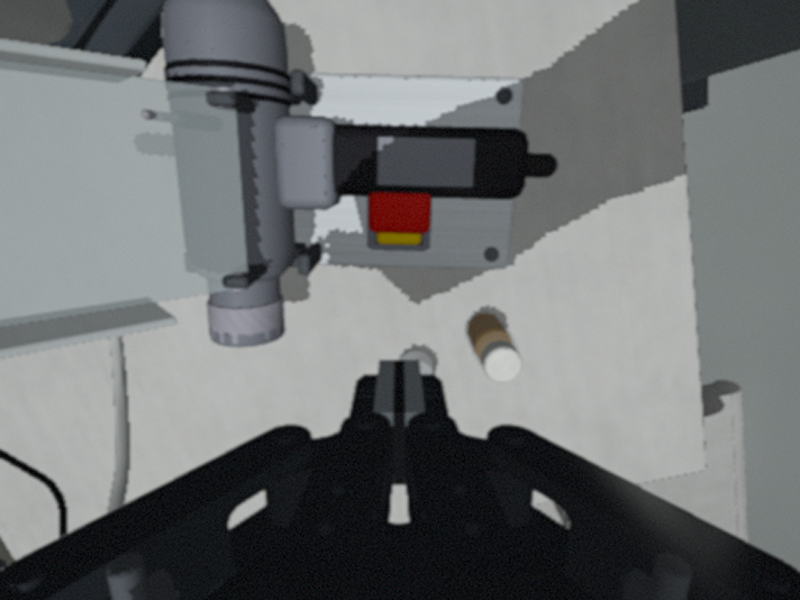

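```bash
python3 -m pendant '[[[0,0,1],0,1],[[0,0,1],0,1],[[0,0,1],0,1],[[0,0,1],0,1],[[0,0,1],0,1],[[0,0,0.65],0,1],[[0,0,0],0,1],[[0.5,0,0],0,1],[[0.5,0,0],0,1],[[0.1,0,0],0,1],[[0,0,0],0,1]]'
python3 - <<'E'
from h import *
for c in ['side','wrist']:
    r=snap(c,c+'7.png')
    i=cv2.imread(f'pics/{c}7.png')
    cv2.imwrite(f'pics/{c}7z.png',cv2.resize(i[90:240,180:380] if c!='wrist' else i,(800,600),interpolation=cv2.INTER_CUBIC))
s=env.get_state();p=s['tcp_pos'];print(p[0]*.9705-p[1]*.2411,p[0]*.2411+p[1]*.9705,p[2],s['wrist_force'])
E
```

```text
clock: 15.72
tcp_pos: [0.5337, 0.1876, 0.0461]
orientation: [0.0, -0.617, 0.787, -0.0]
wrist_force: [-0.2, -0.8, -0.0]
finger_gap: 0.0001
0.4726529608334006 0.3111162034886738 0.04588906541343177 [ 0.46778801  0.14556786 -0.38939392]
```

View pics/side7z.png

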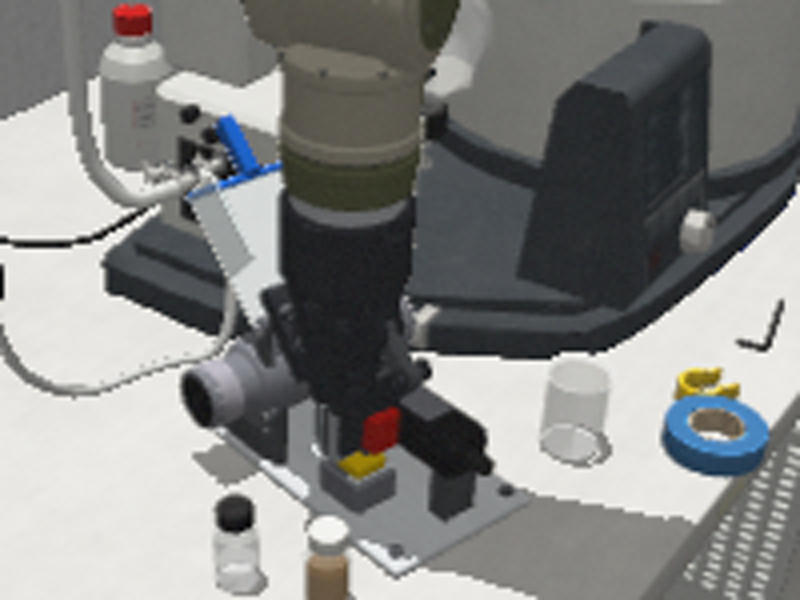

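View pics/wrist7z.png

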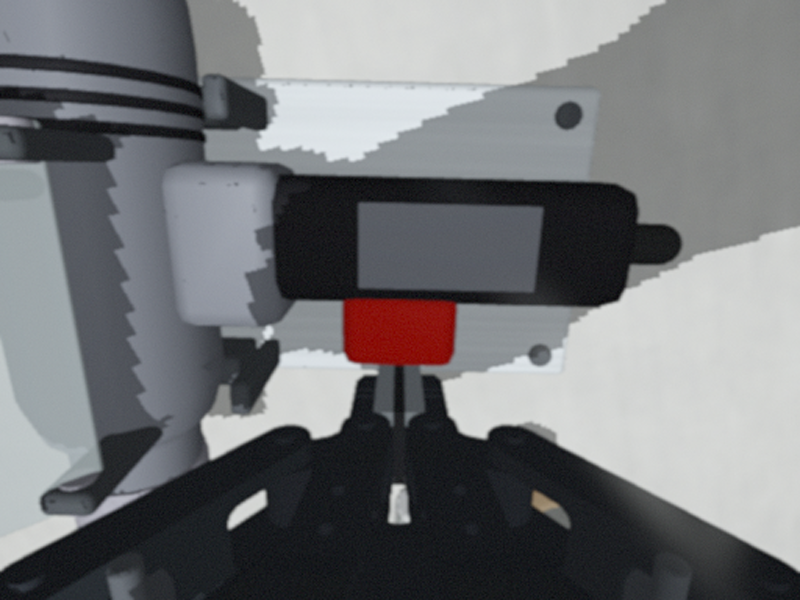

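```bash
for k in 1; do python3 -m pendant '[[[0.2,0,0],0,1],[[0.2,0,0],0,1],[[0,0,0],0,1]]'; done;  python3 -m pendant '[[[0.15,0,0],0,1],[[0,0,0],0,1]]'; python3 -m pendant '[[[0.15,0,0],0,1],[[0,0,0],0,1]]'
python3 - <<'E'
from h import *
s=env.get_state();p=s['tcp_pos'];f=s['wrist_force'];print(p[0]*.9705-p[1]*.2411,p[0]*.2411+p[1]*.9705,p[2],f,f[0]*.2411+f[1]*.9705)
E
```

```text
clock: 16.2
tcp_pos: [0.5316, 0.1805, 0.0457]
orientation: [0.0, -0.617, 0.787, 0.0]
wrist_force: [0.2, 2.5, -0.0]
finger_gap: -0.0003
clock: 16.45
tcp_pos: [0.5308, 0.1775, 0.0457]
orientation: [0.0, -0.617, 0.787, 0.0]
wrist_force: [0.0, 3.1, -0.3]
finger_gap: -0.0
clock: 16.7
tcp_pos: [0.53, 0.1745, 0.0457]
orientation: [0.0, -0.617, 0.787, 0.0]
wrist_force: [0.7, 5.1, 0.4]
finger_gap: -0.0002
0.47232951191370953 0.29717335137535816 0.04568573554654655 [0.6780381  5.10009635 0.35996116] 5.1131184978886335
```

```bash
for k in 1; do python3 -m pendant '[[[0.1,0,0],0,1],[[0,0,0],0,1]]'; python3 -m pendant '[[[0.05,0,0],0,1],[[0,0,0],0,1]]'; python3 -m pendant '[[[0.05,0,0],0,1],[[0,0,0],0,1]]'; done | grep -E 'tcp|wrist'
```

```text
tcp_pos: [0.5296, 0.1728, 0.0457]
wrist_force: [-0.4, 4.3, 0.2]
tcp_pos: [0.5294, 0.1719, 0.0457]
wrist_force: [-1.1, 5.5, 0.4]
tcp_pos: [0.5291, 0.1711, 0.0457]
wrist_force: [0.4, 6.1, 0.3]
```

```bash
for k in 1; do python3 -m pendant '[[[0.05,0,0],0,1],[[0,0,0],0,1]]'; python3 -m pendant '[[[0.05,0,0],0,1],[[0,0,0],0,1]]'; done | grep -E 'tcp|wrist'
```

```text
tcp_pos: [0.5289, 0.1702, 0.0457]
wrist_force: [0.2, 6.7, -0.1]
tcp_pos: [0.5289, 0.1701, 0.0458]
wrist_force: [-0.6, 8.8, -0.2]
```

The trigger is at its stop: no further motion, and the force is rising. I add a small preload, then press down on the button.

```bash
for k in 1; do python3 -m pendant '[[[0.05,0,0],0,1],[[0,0,0],0,1]]'; python3 -m pendant '[[[0,0,0.2],0,1],[[0,0,0.18],0,1],[[0,0,0],0,1]]'; python3 -m pendant '[[[0,0,0.15],0,1],[[0,0,0],0,1]]';python3 -m pendant '[[[0,0,0.1],0,1],[[0,0,0],0,1]]'; done | grep -E 'tcp|wrist'
```

```text
tcp_pos: [0.5289, 0.1701, 0.0458]
wrist_force: [0.9, 12.4, -1.6]
tcp_pos: [0.5305, 0.1697, 0.0395]
wrist_force: [1.5, 10.9, 4.6]
tcp_pos: [0.5308, 0.1697, 0.0368]
wrist_force: [1.0, 11.5, 5.4]
tcp_pos: [0.5308, 0.1697, 0.035]
wrist_force: [1.0, 9.7, 7.2]
```

```bash
for k in 1; do python3 -m pendant '[[[0,0,0.1],0,1],[[0,0,0],0,1]]'; python3 -m pendant '[[[0,0,0.1],0,1],[[0,0,0],0,1]]'; done | grep -E 'tcp|wrist|orien'
python3 - <<'E'
from h import *
for c in ['side','wrist']:
    r=snap(c,c+'8.png')
    i=cv2.imread(f'pics/{c}8.png')
    cv2.imwrite(f'pics/{c}8z.png',cv2.resize(i[90:240,180:380] if c!='wrist' else i,(800,600),interpolation=cv2.INTER_CUBIC))
s=env.get_state();print(s['clock'],s['wrist_force'],s['ft_torque'])
E
```

```text
tcp_pos: [0.5309, 0.1697, 0.0331]
orientation: [0.003, -0.618, 0.786, 0.0]
wrist_force: [-0.3, 11.0, 7.6]
tcp_pos: [0.531, 0.1696, 0.032]
orientation: [0.003, -0.618, 0.786, -0.0]
wrist_force: [-1.1, 9.1, 13.8]
19.675 [-1.37667621  9.71952127 14.30274695] [ 1.6249872   0.40728588 -0.04814394]
```

View pics/side8z.png

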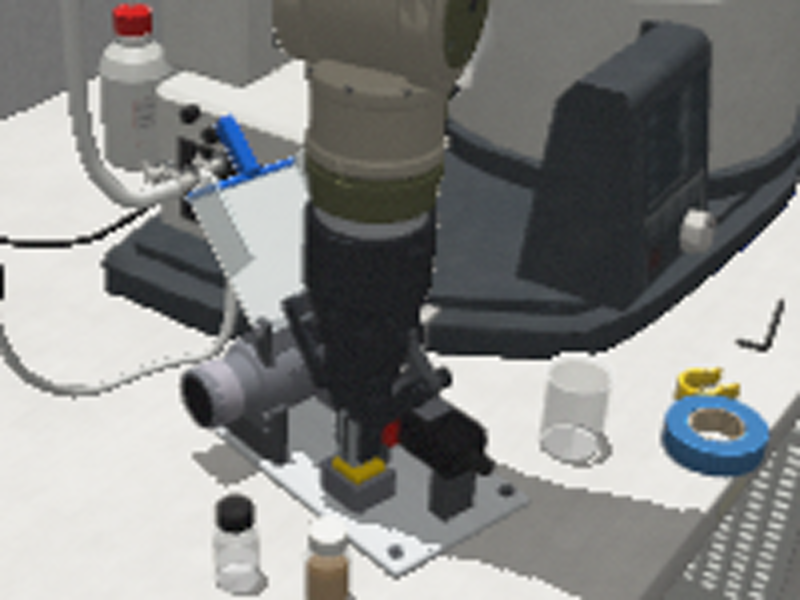

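View pics/wrist8z.png

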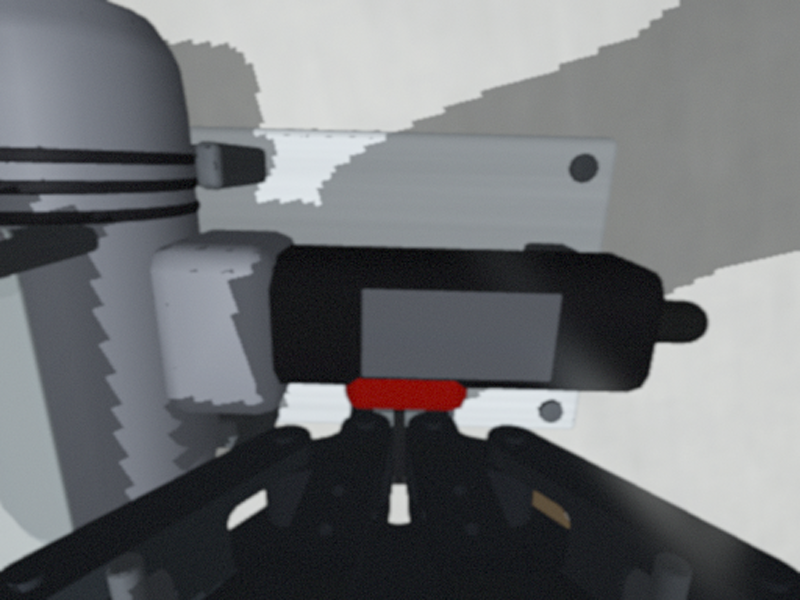

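```bash
for k in 1; do python3 -m pendant '[[[0,0,0.1],0,1],[[0,0,0],0,1]]'; python3 -m pendant '[[[0,0,0],0,1]]'; done | grep -E 'tcp|wrist|orien'
python3 - <<'E'
from h import *
r=env.read_camera('side');r2=env.read_camera('scene')
a=cv2.resize(r['color'][180:225,245:305],(800,600),interpolation=cv2.INTER_CUBIC)
b=cv2.resize(r2['color'][180:225,230:290],(800,600),interpolation=cv2.INTER_CUBIC)
cv2.imwrite('pics/s9.png',np.hstack([a[:,:400*2:2],b[:,::2]]))
print(env.get_state()['wrist_force'])
for c,R in (('side',r),('scene',r2)): print(c,[proj(R,(.5282+.2411*k,.1727+.9705*k,zz)).round(1) for k,zz in ((.013,.038),(.013,.0295),(.016,.028))])
E
```

```text
tcp_pos: [0.5314, 0.1696, 0.0316]
orientation: [0.004, -0.618, 0.786, -0.001]
wrist_force: [-5.6, 9.1, 25.2]
tcp_pos: [0.5313, 0.1696, 0.0316]
orientation: [0.004, -0.618, 0.786, -0.001]
wrist_force: [-5.3, 8.3, 25.4]
[-5.71051444 10.56614742 26.00296743]
side [array([265.5, 206.2]), array([265.4, 208.9]), array([264.5, 209.9])]
scene [array([251.1, 197.8]), array([251.2, 200.3]), array([250.4, 201.3])]
```

View pics/s9.png

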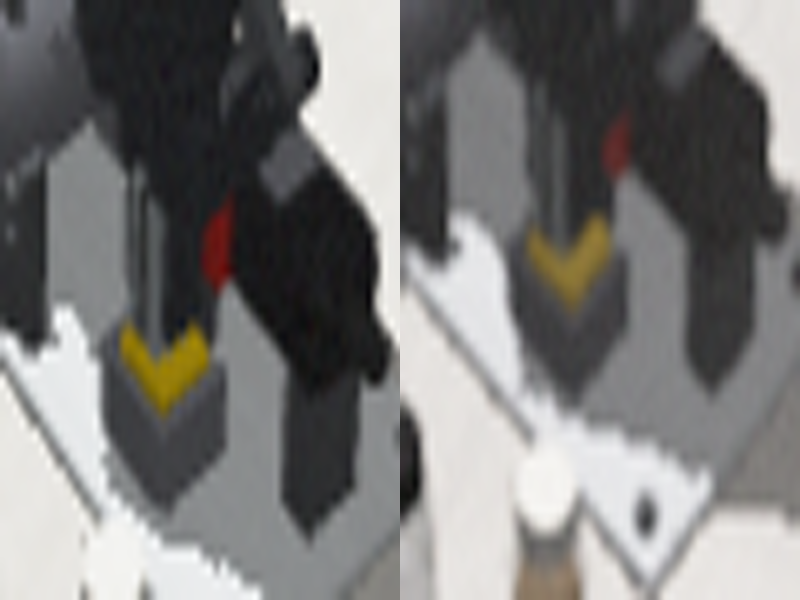

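Run:
```python
from h import *
r=env.get_state();print(r['ft_torque'],r['wrist_force'])
a=cv2.imread('pics/side5.png');b=cv2.imread('pics/side7.png')
f=lambda i:cv2.resize(i[180:225,245:305],(800,600),interpolation=cv2.INTER_NEAREST)[:,::2]
c=env.read_camera('side')['color']
cv2.imwrite('pics/s10.png',np.hstack([f(a),f(c)]))
```

```text
[ 1.40540318  1.01871277 -0.10428603] [-5.71051444 10.56614742 26.00296743]
```

View pics/s10.png

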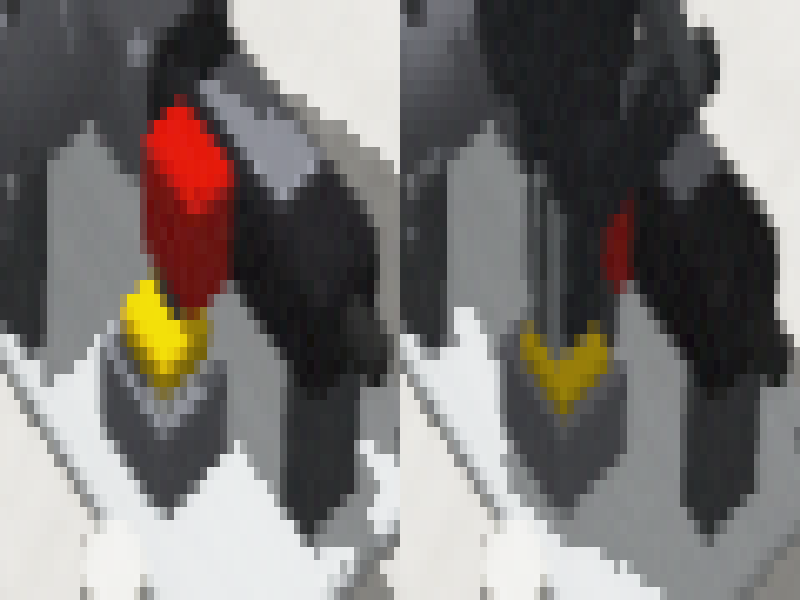

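The button is home: its left corner dropped 2.6 px, about 8 mm. I relax the downward force a little, then ease the trigger off.

```bash
for k in 1; do python3 -m pendant '[[[0,0,-0.06],0,1],[[0,0,0],0,1]]'; python3 -m pendant '[[[-0.05,0,0],0,1],[[-0.05,0,0],0,1],[[0,0,0],0,1]]'; python3 -m pendant '[[[-0.05,0,0],0,1],[[-0.05,0,0],0,1],[[0,0,0],0,1]]'; done | grep -E 'tcp|wrist|orien'
```

```text
tcp_pos: [0.5312, 0.1696, 0.0318]
orientation: [0.004, -0.618, 0.786, -0.001]
wrist_force: [-1.8, 9.3, 17.1]
tcp_pos: [0.5314, 0.1704, 0.0317]
orientation: [0.003, -0.618, 0.787, -0.001]
wrist_force: [-3.5, 5.6, 18.3]
tcp_pos: [0.5319, 0.1723, 0.0316]
orientation: [0.003, -0.617, 0.787, -0.001]
wrist_force: [-2.7, 4.4, 18.3]
```

```bash
for k in 1; do python3 -m pendant '[[[-0.05,0,0],0,1],[[-0.05,0,0],0,1],[[0,0,0],0,1]]'; python3 -m pendant '[[[-0.05,0,0],0,1],[[-0.05,0,0],0,1],[[0,0,0],0,1]]'; python3 -m pendant '[[[-0.05,0,0],0,1],[[-0.05,0,0],0,1],[[0,0,0],0,1]]'; done | grep -E 'tcp|wrist|orien'
```

```text
tcp_pos: [0.5324, 0.1741, 0.0316]
orientation: [0.003, -0.617, 0.787, -0.001]
wrist_force: [-2.7, 4.6, 18.6]
tcp_pos: [0.5325, 0.1748, 0.0315]
orientation: [0.002, -0.617, 0.787, -0.002]
wrist_force: [-4.0, 0.0, 19.3]
tcp_pos: [0.5326, 0.1752, 0.0313]
orientation: [0.0, -0.617, 0.787, -0.003]
wrist_force: [-3.4, -5.2, 20.4]
```

The push force fell to zero at about 5.5 mm off the stop, so the catch is holding. I lift off now.

```bash
python3 -m pendant '[[[-0.05,0,-0.2],0,1],[[-0.2,0,-0.4],0,1],[[-0.4,0,-0.6],0,1],[[-0.4,0,-0.8],0,1],[[0,0,-1],0,1],[[0,0,-1],0,1],[[0,0,-1],0,1],[[0,0,-1],0,1],[[0,0,-1],0,1],[[0,0,0],0,1]]'
python3 - <<'E'
from h import *
for c in ['side','wrist']:
    r=snap(c,c+'11.png')
i=cv2.imread('pics/wrist11.png');cv2.imwrite('pics/w11z.png',cv2.resize(i,(800,600)))
f=lambda i:cv2.resize(i[180:225,245:305],(800,600),interpolation=cv2.INTER_NEAREST)[:,::2]
cv2.imwrite('pics/s11.png',np.hstack([f(cv2.imread('pics/side5.png')),f(cv2.imread('pics/side11.png'))]))
E
```

```text
clock: 23.58
tcp_pos: [0.5371, 0.1984, 0.1702]
orientation: [0.002, -0.618, 0.787, -0.001]
wrist_force: [0.4, 0.6, 0.3]
finger_gap: 0.0004
```

View pics/s11.png

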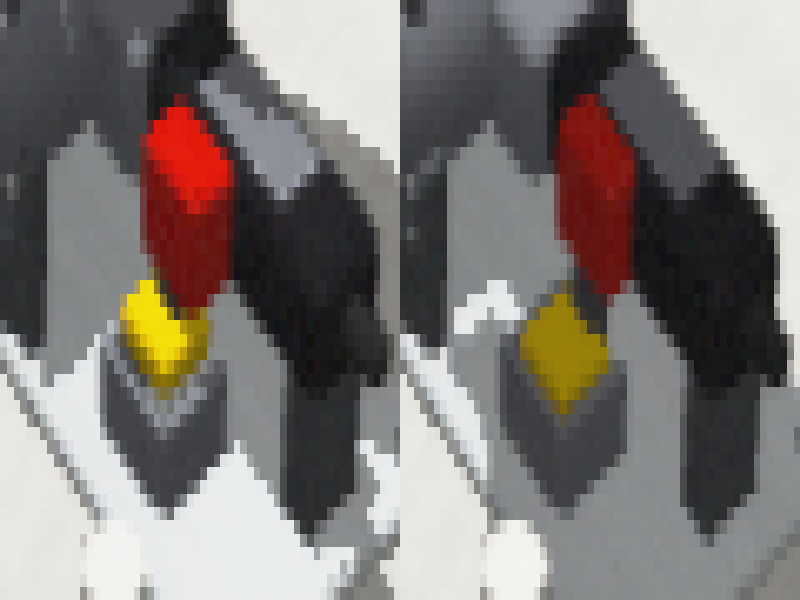

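View pics/w11z.png

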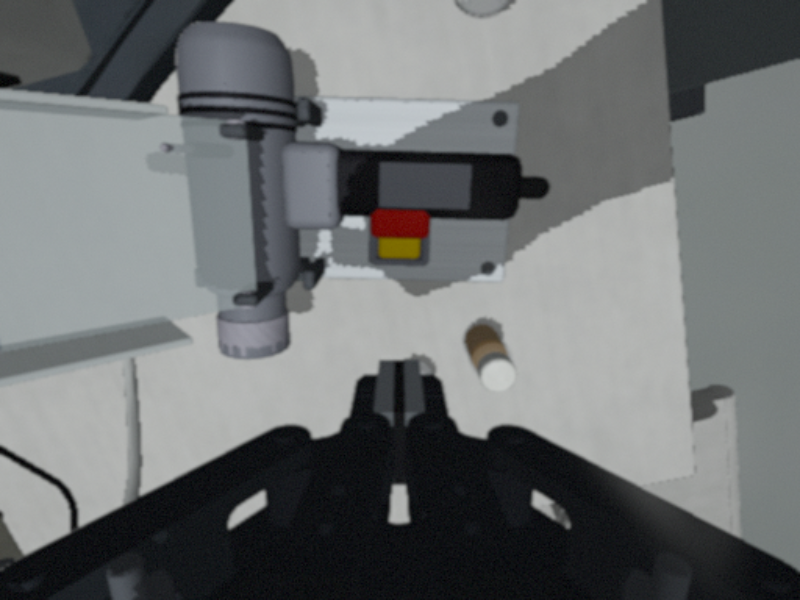

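View pics/side11.png

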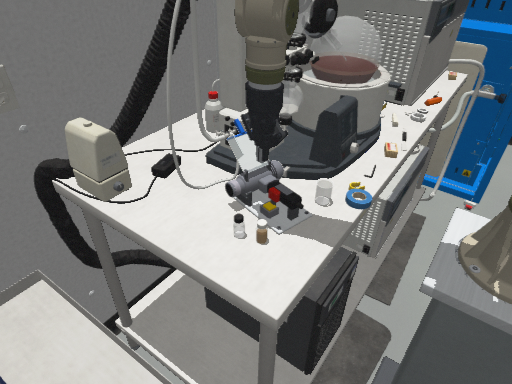

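The trigger is held in, with its depth in the wrist view down from about 40 px to 27 px. The button is down, the guard is open, and the vials and beaker are standing. I'm handing in.

```bash
python3 -c "
from workcell import env
print(env.hand_in())"
```

```text
the job is handed in; nothing more can be done
None
```

The hot-air gun is set to run hands-free and the job is handed in; no verdict was reported.

- **Guard:** I gripped the blue tab, swung the guard about 1.56 rad along its arc and let go. It flipped to its open stop and stayed there.
- **Trigger:** With the fingers shut, I pushed it in until it stopped moving, at about 13 mm of travel. The force on it peaked at about 12 N.
- **Button:** I pressed it down with the same fingertip, at up to about 26 N. I then eased the trigger off until its push dropped to zero, about 5.5 mm from the stop, and lifted away.

**Last checks:** The final pictures, taken with the arm clear at 23.6 s, show the trigger partly in, the button down almost flush with its housing, and the guard open. The beaker and both vials are standing where they were.

**One disagreement:** The button bottomed out with the tool tip at about 31.6 mm, where I expected 29.5 mm. The side camera still showed it about 8 mm down, so I took it as fully in.

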